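Shut and lock the clean-out hatch of a dust box

ROBOT

A 6-joint arm with a two-finger parallel gripper is mounted at the origin on the work surface. World frame = base frame: x ahead of the robot, y to its left, z up, the work surface at z = 0. Lengths are in mm, angles in rad, forces in N, time in s.
With the tool pointing down it reaches from about 400 to 925 mm from the base axis. Payload 12.5 kg.
Tool frame: the origin (TCP) lies midway between the tips of the shut fingers; the grasp point (between the pads) lies 19 mm behind it (env.pinch_z is the z of the grasp point in the tool frame, in mm); z points along the fingers, y is the line along which they close (so a half turn about z gives the same grasp; the last joint's range is limited). The gripper opens to 95 mm and grips with 3 to 60 N. Pads are 20 mm wide; open, the fingers measure 119 mm over their backs; the gripper's body (75 mm by 180 mm) begins 59 mm behind the grasp point.
Start: joints at [-1.361, 0.491, 1.559, -0, 1.092, -0.106], TCP at [194.134, -594.103, 214.661] pointing down, gripper open.
Joint ranges: [-3.1, 3.1], [-0.84, 2.19], [0.05, 2.79], [-1.13, 4.28], [0.06, 2.93], [-2.69, 2.69]. Speed limits (rad/s): [2.22, 2.22, 2.79, 3.14, 3.14, 3.14].

INTERFACE

Orientations are given as [roll, pitch, yaw] about the fixed x, y, z axes, in that order (R = Rz(yaw) Ry(pitch) Rx(roll)).
In Python, from cell import env, eyes gives the robot as it stands.
- The arm moves only by the shell command python3 -m inch 'ROWS'. ROWS is JSON, a list of rows, each a list of 3 entries, a list of its own where there are three numbers: the shift along the tool's x, y, z in units of 60 mm (1.0 is 60 mm), then the turn about the tool's z in units of 5 degrees (1.0 is 5 degrees), then the closure, from -1 (fully open) to 1 (shut). In form: [[[tx, ty, tz], turn, claw], ...]. A call has exactly 10 rows; each row shifts and turns the commanded pose from where the row before left it, along the tool's axes as they then stand; what a row does not reach is not made up. A row lasts 1/8 s, in which the tool goes at most 62.5 mm and 10.7 degrees, less where a joint would pass 70% of its speed; a pose out of reach is approached as far as the arm can. A call is refused whole if a number of a shift passes 1 or a number of a turn 1, either way. A call with a gripper value outside its range is refused whole. The fingers move at their own pace and stop on an object; the grip force is fixed at half the most. Time passes only in rows, so rows that do not move let the fingers close, or fill a call up. It gives the time, the measured TCP pose, the force, the opening and the grip force at its end, in the units of the state.
- env.state(): the state, without advancing time (a new reading comes with each control period).
- eyes.read_camera(name): name is "scene" or "top" or "wrist"; returns a dict with "pixels" (384x512x3 uint8, red, green, blue), "fx", "fy", "cx", "cy" (pixels), "distortion" ([k1, k2, p1, p2, k3] as OpenCV has them; the pictures are not rectified), "extrinsics" (4x4, takes a point from world to camera coordinates). Camera axes: x right, y down, z forward; pixel columns grow to the right and rows downward; lengths in mm; the calibration is good to about 2 mm. A picture is of the moment at which its call begins. There is no depth.
- env.job_done(): hands the job in; it is judged then, once.
Trained networks look in a picture, given as the dict that the camera call returned (one of the last four; its "shot" number tells which), for a name from the list of things; names that differ only in an ending like _2 or _b are one class to them, and where a whole thing is asked for, a point or a joint stands for the part that bears it (a point fixed in the world has none). Each returns a list of dicts, best first, with "score" (0 to 1); they miss things now and then, are a little off and sometimes report something else, mostly with a low value. They report only what shows in the picture. A call takes as long as a camera call.
- eyes.boxes_of(name, picture): "centre" ([row, column] in pixels, amid what is visible of it).
- eyes.cut_out(name, picture): "mask" (384x512 bool, what is visible of it) and "centre" ([row, column] in pixels, amid what is visible of it).
- eyes.spot_point(name, picture): "centre" ([row, column] in pixels: a listed point, or the origin of a listed thing).
The state is a dict: "t": time; "joints": joint angles; "qvel": joint speeds; "tau": joint torques, N m; "eef_pos": TCP position; "tcp_rot": TCP orientation; "ft_force": force on the tool from outside, world axes, zero at the start; "moment": the same for the moment, N m; "opening": opening from 0.0 (shut) to 1.0 (fully open); "grip_force": force on a finger pad.
Only numpy, scipy, OpenCV 4.12 (cv2) and the standard library are available. Lean on these libraries where they do the work, as an engineer would, in place of code of your own. Each camera call takes 0.05 s, during which the arm holds its last target. There are 200 camera calls.

TASK

On the workshop bench, push the sliding hatch cover of the grey dust box fully home against its end stop, away from the robot. Then, with a fingertip set in the slot of each of the two quarter-turn fasteners, turn each one round to its stop so that its tongue swings from the outer side to point straight at the cover and locks it shut. Turn them by their slots, not by pushing the tongues; do not lift the cover, and leave the other things on the box and bench where they are.

Things in the scene. Friction and masses are not known exactly. Their poses are not given: they have to be found in the camera images.
- dust_box: Low dark grey sheet-metal dust box fixed to the bench: local x -160 to 180 mm, y -175 to 175 mm, flat deck 70 mm above the bench. Origin on the bench; local x points away from the robot, y left, z up; yaw varies. A hose spigot, 62 mm across, top 115 mm above the bench, stands at local x 145, y 135. Cover rails at local y +-111 to 137, x -40 to 103, top 88 mm above the bench.
- hatch_home (a point): Fixed point on the dust box deck (local x 26, y 0, z 70 mm) where the cover's origin lies when the cover is fully home; axes as the dust box.
- cover: Aluminium sliding hatch cover, 130 mm along x, 240 mm along y, 10 mm thick, about 0.4 kg, trapped under the rails' lips (2 mm play each side, 4 mm above). Slides along local x on dry friction (up to about 6 N to push); starts 20 to 38 mm short of home; home = its far edge on the end stop. Origin under its centre, on the deck; axes as the dust box.
- cover_flange (a point): Middle of the near (robot-facing) face of the upright flange on the cover's near edge, the place to push. Flange 60 mm wide along y, 5 mm thick, standing from 80 to 104 mm above the bench; this point is 92 mm above the bench, 65 mm nearer the robot than the cover's origin.
- left_cam (a joint): Angle of the left cam fastener about its upright axis: 0 = open, tongue pointing to the dust box's local +y; grows as it turns clockwise seen from above; 1.571 = hard stop, locked, tongue pointing to local +x. Stays where left; needs about 0.12 N m. The tongue, in line with the slot, lies under the disc, 16 mm wide, rounded end 60 mm from the axis, 72 to 80 mm above the bench.
- right_cam (a joint): Angle of the right cam fastener about its upright axis: 0 = open, tongue pointing to the dust box's local -y; grows as it turns anticlockwise seen from above; 1.571 = hard stop, locked, tongue pointing to local +x. Stays where left; needs about 0.12 N m. The tongue, in line with the slot, lies under the disc, 16 mm wide, rounded end 60 mm from the axis, 72 to 80 mm above the bench.
- left_cam_slot (a point): On the left fastener's axis (dust box local x -100, y 95 mm), at its top, 109 mm above the bench; turns with it. Steel disc 80 mm across with two jaws; the slot between them runs right across, open-ended, 28 mm wide, 66 to 75 mm long, 20 mm deep (floor 89 mm above the bench). Site y axis along the slot, x across it; parallel to the dust box's axes at joint 0.
- right_cam_slot (a point): On the right fastener's axis (dust box local x -100, y -95 mm), at its top, 109 mm above the bench; turns with it. Steel disc 80 mm across with two jaws; the slot between them runs right across, open-ended, 28 mm wide, 66 to 75 mm long, 20 mm deep (floor 89 mm above the bench). Site y axis along the slot, x across it; parallel to the dust box's axes at joint 0.
- tape_roll: Bystander: paper tape roll, 52 mm across, 20 mm high, lying flat on the rear of the dust box; origin under its centre.
- glue_bottle: Bystander: white glue bottle, 38 mm across, 85 mm tall, standing on the rear of the dust box; origin under its centre.
- screwdriver: Bystander: screwdriver lying on the bench left of the dust box.
- sanding_block: Bystander: cork sanding block 60 x 80 x 35 mm on the bench, right of the dust box.
- mug: Bystander: white mug, 76 mm across, 90 mm tall, on the bench, left of the dust box.
- jar: Bystander: glass jar, 60 mm across, 75 mm tall, on the bench, to the right, nearest the robot.
- pad_box: Bystander: flat cardboard box 90 x 90 x 30 mm on the bench, to the right, farthest from the robot.

How it is judged:
By the outcome, as a careful person would: the job done as asked, in the order asked, and still so for the second after the job is handed in, with the robot touching nothing.
It also fails if it takes over 58 s, if anything falls off the work surface, if the arm or the gripper's body presses on something with over 40 N, if the wrist force passes 120 N, or if a joint passes its speed limit or range.

## Working session

There is one attempt and no reset: what is moved stays moved. The work goes in short steps, Python scripts to look and compute and a shell command to move; the robot and the scene stay as the last step left them, time stands still between calls to the robot, and variables do not carry over. Pictures are saved under pics/ and viewed, at most 10 in all, crops included, and the job is handed in when it is done.

```bash
ls; mkdir -p pics; cat > h.py <<'E'
import numpy as np, cv2
from cell import env, eyes
def ray(p, rc):
    K=np.array([[p["fx"],0,p["cx"]],[0,p["fy"],p["cy"]],[0,0,1]])
    u=cv2.undistortPoints(np.array([[[rc[1],rc[0]]]],float),K,np.array(p["distortion"],float))[0,0]
    E=np.array(p["extrinsics"]); R=E[:3,:3]; return -R.T@E[:3,3], R.T@np.array([u[0],u[1],1])
def at_z(p, rc, z):
    o,d=ray(p,rc); return o+d*(z-o[2])/d[2]
def save(p,n): cv2.imwrite("pics/"+n+".png",p["pixels"][:,:,::-1])
Z=dict(hatch_home=70,cover_flange=92,left_cam_slot=109,right_cam_slot=109,dust_box=0,cover=70)
def look(cam,names=Z):
    p=eyes.read_camera(cam)
    for n in names:
        for r in eyes.spot_point(n,p)[:2]:
            print(cam,n,round(r["score"],2),np.round(r["centre"]),np.round(at_z(p,r["centre"],Z[n]),1))
    return p
E
python3 - <<'E'
from h import *
for c in("scene","top"):
    p=look(c); save(p,c+"0")
print(env.state())
E
```

```text
pics
scene hatch_home 0.65 [191. 225.] [645.8 -62.5  70. ]
scene cover_flange 0.78 [165. 244.] [551.7 -61.3  92. ]
scene left_cam_slot 0.64 [167. 282.] [513.   40.2 109. ]
scene left_cam_slot 0.43 [141. 222.] [ 519.7 -159.3  109. ]
scene right_cam_slot 0.63 [140. 224.] [ 515.3 -155.6  109. ]
scene dust_box 0.63 [199. 233.] [615.2 -61.2   0. ]
scene cover 0.79 [183. 233.] [610.3 -59.2  70. ]
top hatch_home 0.89 [174. 275.] [640.8 -58.2  70. ]
top cover_flange 0.75 [203. 277.] [537.2 -63.4  92. ]
top left_cam_slot 0.81 [212. 245.] [510.2  44.7 109. ]
top right_cam_slot 0.61 [209. 302.] [ 515.1 -146.5  109. ]
top cover 0.97 [186. 276.] [597.8 -62.9  70. ]
{'t': 0.7, 'joints': array([-1.36060263e+00,  4.90864579e-01,  1.55888585e+00, -5.88247531e-06,
        1.09168979e+00, -1.05603624e-01]), 'qvel': array([-0.00155939, -0.00204419, -0.00154822,  0.00116443, -0.00034654,
       -0.00099614]), 'tau': array([-2.06953268e-04, -6.12329292e+01, -2.58399010e+01,  6.93289354e-02,
        4.43874369e-02, -9.12224323e-06]), 'eef_pos': array([ 194.13267353, -594.11324895,  214.68784005]), 'tcp_rot': array([3.14144162e+00, 2.12594568e-05, 3.15800027e-01]), 'ft_force': array([ 0.14217954, -0.4401409 ,  0.19010025]), 'moment': array([-0.02148263, -0.04109028,  0.03382958]), 'grip_force': 0.0, 'opening': 0.9995658374438958}
```

View pics/top0.png

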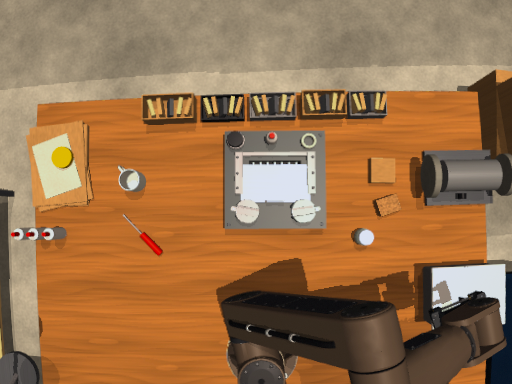

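View pics/scene0.png

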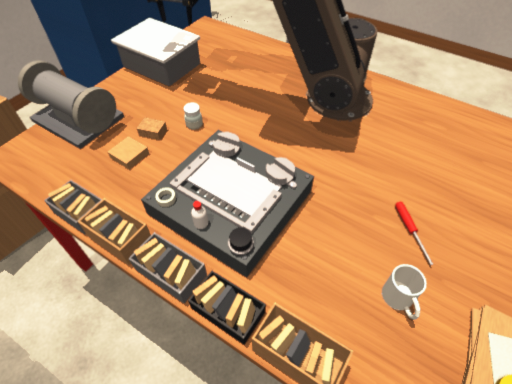

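Top view: the box lies near x 620, y -60 with yaw close to 0; both tongues point outward, and the cover is about 40 mm short of home. Next I move over it for a wrist view.

```bash
python3 -m inch '[[[0,0,-0.4],1,-1],[[0,0,-0.4],1,-1],[[0,0,-0.4],1,-1],[[0,0,0],0.62,-1],[[0.45,-0.8,0],0,-1],[[0.45,-0.8,0],0,-1],[[0.45,-0.8,0],0,-1],[[0.45,-0.8,0],0,-1],[[0.45,-0.8,0],0,-1],[[0.45,-0.8,0],0,-1]]'
```

```text
t: 1.95
eef_pos: [356.7, -304.5, 286.9]
tcp_rot: [3.141, -0.0, -0.0]
ft_force: [1.0, -0.6, -0.5]
opening: 1.002
grip_force: 0.0
```

```bash
python3 -m inch '[[[0.45,-0.8,0],0,-1],[[0.45,-0.8,0],0,-1],[[0.45,-0.8,0],0,0.4],[[0.4,-0.9,0],0,0.4],[[0.4,-0.9,0],0,0.4],[[0.2,0,0],0,0.4],[[0,0,0],0,0.4],[[0,0,0],0,0.4],[[0,0,0],0,0.4],[[0,0,0],0,0.4]]'
python3 - <<'E'
from h import *
p=look("wrist"); save(p,"w0"); p2=look("top"); 
E
```

```text
t: 3.2
eef_pos: [496.9, -54.8, 286.7]
tcp_rot: [3.141, -0.0, -0.001]
ft_force: [0.3, 0.1, -0.6]
opening: 0.306
grip_force: 0.0
wrist cover_flange 0.66 [121. 260.] [542.7 -63.2  92. ]
wrist left_cam_slot 0.84 [148. 168.] [517.1  33.5 109. ]
wrist right_cam_slot 0.81 [153. 347.] [ 511.4 -153.6  109. ]
wrist right_cam_slot 0.27 [149. 170.] [515.9  31.5 109. ]
wrist cover 0.75 [ 56. 259.] [609.7 -61.3  70. ]
wrist cover 0.28 [150. 348.] [ 507.4 -165.    70. ]
top hatch_home 0.68 [174. 277.] [639.9 -65.4  70. ]
top cover_flange 0.75 [203. 273.] [538.5 -50.6  92. ]
top left_cam_slot 0.54 [210. 244.] [516.3  47.9 109. ]
top right_cam_slot 0.69 [202. 280.] [541.5 -71.5 109. ]
top right_cam_slot 0.68 [208. 306.] [ 519.5 -159.8  109. ]
top cover 0.74 [185. 277.] [602.2 -66.4  70. ]
```

View pics/w0.png

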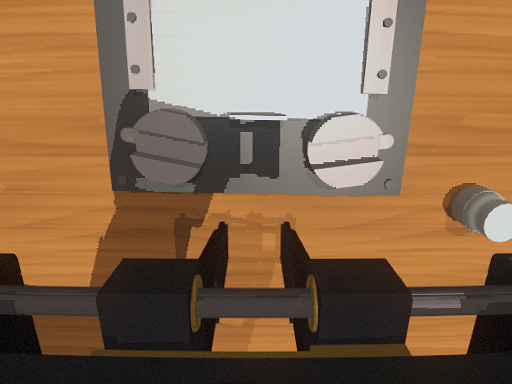

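Wrist view: left disc at about (row 148, col 169), right disc at (150, 346), flange at (117, 258). The box's near corners are at (191, 113) and (196, 400), and both slots are slightly tilted. I'll measure these more precisely.

```bash
python3 - <<'E'
from h import *
p=eyes.read_camera("wrist")
im=p["pixels"][:,:,::-1]
cv2.imwrite("pics/w0c.png",np.hstack([cv2.resize(im[95:205,105:225],None,fx=3.3,fy=3.3,interpolation=2),cv2.resize(im[95:205,285:405],None,fx=3.3,fy=3.3,interpolation=2)]))
A=at_z(p,[191,113],70);B=at_z(p,[196,400],70);C=at_z(p,[5,96],70);D=at_z(p,[5,425],70)
print(A,B,C,D, "yaw near edge",-np.arctan2(*(A-B)[:2]), "L",np.arctan2(*(C-A)[1::-1]),"R",np.arctan2(*(D-B)[1::-1]))
for n in("left_cam","right_cam","cover_flange","left_cam_slot","right_cam_slot"):
  for r in eyes.cut_out(n,p)[:1]:
    ys,xs=np.nonzero(r["mask"]); print(n,r["score"],r["centre"],[xs.min(),xs.max(),ys.min(),ys.max()])
E
```

```text
[457.81333172 115.36596071  70.        ] [ 451.62948302 -233.3165641    70.        ] [662.84317945 110.65851369  70.        ] [ 663.40080517 -235.32481813   70.        ] yaw near edge -0.017733038079483975 L -0.022955780127617537 R -0.009482841244374257
left_cam 0.96 [145.0, 167.7] [np.int64(123), np.int64(207), np.int64(109), np.int64(185)]
right_cam 0.91 [148.5, 346.8] [np.int64(307), np.int64(393), np.int64(112), np.int64(188)]
cover_flange 0.98 [57.4, 264.8] [np.int64(149), np.int64(370), np.int64(0), np.int64(120)]
left_cam_slot 0.66 [148.0, 167.5] [np.int64(122), np.int64(207), np.int64(108), np.int64(184)]
right_cam_slot 0.88 [145.8, 344.9] [np.int64(307), np.int64(394), np.int64(112), np.int64(188)]
```

View pics/w0c.png

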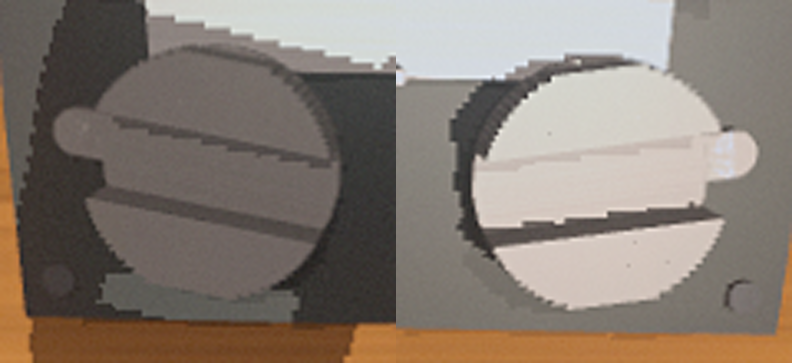

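```bash
python3 -m inch '[[[0.3,0.08,0.6],0.2,0.4],[[0,0,0.6],0,0.4],[[0,0,0.6],0,0.4],[[0,0,0.6],0,0.4],[[0,0,0.6],0,0.4],[[0,0,0.35],0,0.4],[[0,0,0],0,0.4],[[0.1,0,0],0,0.4],[[0.1,0,0],0,0.4],[[0,0,0],0,0.4]]'
```

```text
t: 5.45
eef_pos: [528.0, -59.3, 86.3]
tcp_rot: [3.141, -0.002, -0.017]
ft_force: [-0.4, 0.1, -0.7]
opening: 0.299
grip_force: 0.0
```

```bash
python3 -m inch '[[[0.07,0,0],0,0.4],[[0.07,0,0],0,0.4],[[0.07,0,0],0,0.4],[[0.07,0,0],0,0.4],[[0.07,0,0],0,0.4],[[0.07,0,0],0,0.4],[[0.07,0,0],0,0.4],[[0.03,0,0],0,0.4],[[0,0,0],0,0.4],[[0,0,0],0,0.4]]'
```

```text
t: 6.7
eef_pos: [558.6, -59.7, 85.6]
tcp_rot: [3.141, -0.001, -0.018]
ft_force: [-0.6, 0.5, 0.1]
opening: 0.298
grip_force: 0.0
```

```bash
python3 -m inch '[[[0.02,0,0],0,0.4],[[0.02,0,0],0,0.4],[[0.02,0,0],0,0.4],[[0.02,0,0],0,0.4],[[0.02,0,0],0,0.4],[[0.02,0,0],0,0.4],[[0.02,0,0],0,0.4],[[0.02,0,0],0,0.4],[[0.02,0,0],0,0.4],[[0.02,0,0],0,0.4]]'
python3 - <<'E'
from h import *
p=look("wrist"); save(p,"w1")
E
```

```text
t: 7.95
eef_pos: [563.7, -59.4, 85.6]
tcp_rot: [-3.14, 0.015, -0.017]
ft_force: [-40.4, -3.3, 29.7]
opening: 0.301
grip_force: 20.2
wrist cover_flange 0.9 [227. 257.] [575.6 -62.4  92. ]
wrist left_cam_slot 0.72 [338.  83.] [518.6  32.7 109. ]
wrist right_cam_slot 0.57 [339. 427.] [ 515.1 -154.1  109. ]
wrist cover 0.96 [ 97. 256.] [640.6 -63.   70. ]
```

View pics/w1.png

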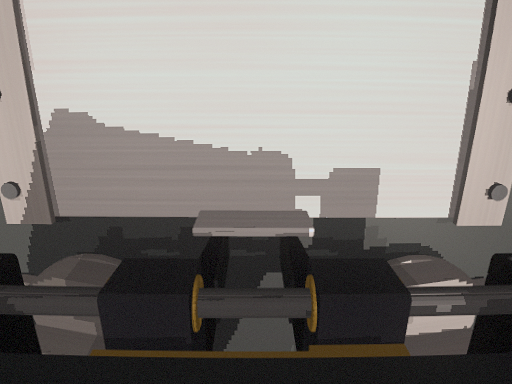

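The cover is home: its origin measures (640.6, -63), the target is (640.7, -62), and it presses on a firm stop. Now I retreat, rise and go over the right cam.

```bash
python3 -m inch '[[[-0.4,0,0],0,0.4],[[0,0,-0.5],0,0.4],[[0,0,-0.5],0,0.4],[[0,0,-0.5],0,0.16],[[-0.21,0.8,0],0,0.16],[[-0.21,0.8,0],0,0.16],[[0,0,0],-0.8,0.16],[[0,0,0.5],-0.8,0.16],[[0,0,0],0,0.16],[[0,0,0],0,0.16]]'
python3 - <<'E'
from h import *
p=look("wrist"); save(p,"w2"); look("top")
E
```

```text
t: 9.55
eef_pos: [520.0, -155.1, 146.3]
tcp_rot: [3.141, -0.001, 0.121]
ft_force: [0.3, 0.1, 1.0]
opening: 0.418
grip_force: 0.0
wrist cover_flange 0.87 [115. 120.] [573.9 -61.4  92. ]
wrist right_cam_slot 0.74 [222. 249.] [ 516.1 -153.4  109. ]
wrist cover 0.68 [ 11. 136.] [641.3 -62.1  70. ]
top cover_flange 0.65 [192. 278.] [575.4 -68.5  92. ]
top left_cam_slot 0.62 [207. 246.] [526.3  43.  109. ]
top dust_box 0.57 [182. 275.] [614.7 -58.9   0. ]
top cover 0.86 [177. 276.] [627.2 -60.6  70. ]
```

View pics/w2.png

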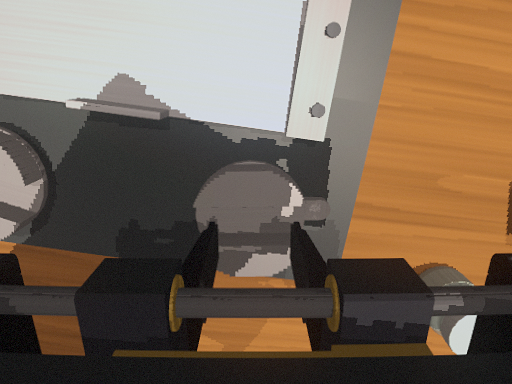

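Wrist view: right disc spans cols 193–305 and rows 160–277, the slot is level in the image, and the fingertips show at about (225, 214) and (225, 297). I zoom in to check the fore-aft fit.

```bash
python3 - <<'E'
from h import *
p=eyes.read_camera("wrist")
im=p["pixels"][150:290,180:340,::-1]
im=np.clip(im.astype(float)*1.7,0,255).astype(np.uint8)
cv2.imwrite("pics/w2c.png",cv2.resize(im,None,fx=4,fy=4,interpolation=cv2.INTER_NEAREST))
for rc in [(160,249),(277,249),(218,193),(218,305),(207,249),(247,249)]: print(rc,at_z(p,rc,109).round(1))
R=cv2.Rodrigues(np.array(p["extrinsics"])[:3,:3])[0]
s=env.state()["eef_pos"]
K=np.array([[p["fx"],0,p["cx"]],[0,p["fy"],p["cy"]],[0,0,1]])
print("tcp px(col,row)",cv2.projectPoints(s[None],R,np.array(p["extrinsics"])[:3,3],K,np.array(p["distortion"]))[0].ravel())
E
```

```text
(160, 249) [ 557.2 -148.6  109. ]
(277, 249) [ 474.5 -158.5  109. ]
(218, 193) [ 514.1 -116.6  109. ]
(218, 305) [ 523.1 -189.8  109. ]
(207, 249) [ 526.3 -152.3  109. ]
(247, 249) [ 497.6 -155.7  109. ]
tcp px(col,row) [251.53653234 241.99427364]
```

View pics/w2c.png

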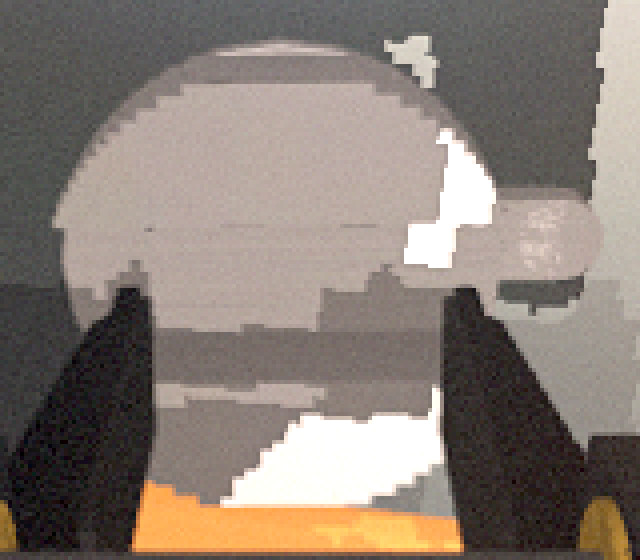

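```bash
python3 -m inch '[[[-0.12,-0.03,0],0,0.16],[[0,0,0.2],0,0.16],[[0,0,0.2],0,0.16],[[0,0,0.1],0,0.16],[[0,0,0.1],0,0.16],[[0,0,0.1],0,0.16],[[0,0,0.08],0,0.16],[[0,0,0.07],0,0.16],[[0,0,0],0,0.16],[[0,0,0],0,0.16]]'
```

```text
t: 11.55
eef_pos: [512.2, -154.2, 94.8]
tcp_rot: [3.141, -0.0, 0.122]
ft_force: [-0.1, -0.1, 0.1]
opening: 0.423
grip_force: 0.0
```

```bash
python3 -m inch '[[[0,0,0],-0.8,0.16],[[0,0,0],-0.8,0.16],[[0,0,0],-0.8,0.16],[[0,0,0],-0.8,0.16],[[0,0,0],-0.8,0.16],[[0,0,0],-0.8,0.16],[[0,0,0],-0.8,0.16],[[0,0,0],-0.8,0.16],[[0,0,0],-0.8,0.16],[[0,0,0],-0.8,0.16]]'; python3 -c "
from h import *;print(env.state()['moment'])"
```

```text
t: 12.8
eef_pos: [512.7, -154.0, 94.9]
tcp_rot: [3.14, -0.001, 0.822]
ft_force: [2.9, 2.7, -1.1]
opening: 0.42
grip_force: 2.7
[ 0.46750215 -0.61711346 -0.11836788]
```

```bash
python3 -m inch '[[[0,0,0],-0.8,0.16],[[0,0,0],-0.8,0.16],[[0,0,0],-0.8,0.16],[[0,0,0],-0.8,0.16],[[0,0,0],-0.8,0.16],[[0,0,0],-0.8,0.16],[[0,0,0],-0.8,0.16],[[0,0,0],-0.8,0.16],[[0,0,0],0,0.16],[[0,0,0],0,0.16]]'; python3 -c "
from h import *;print(env.state()['moment'])"
```

```text
t: 14.05
eef_pos: [513.0, -153.8, 94.9]
tcp_rot: [3.14, -0.0, 1.378]
ft_force: [4.1, 4.7, -1.6]
opening: 0.42
grip_force: 2.6
[ 0.71520928 -0.87272719 -0.13533698]
```

```bash
python3 -m inch '[[[0,0,0],-0.4,0.16],[[0,0,0],-0.4,0.16],[[0,0,0],-0.4,0.16],[[0,0,0],-0.4,0.16],[[0,0,0],-0.4,0.16],[[0,0,0],-0.4,0.16],[[0,0,0],-0.2,0.16],[[0,0,0],-0.2,0.16],[[0,0,0],-0.2,0.16],[[0,0,0],0,0.16]]'; python3 -c "
from h import *;print(env.state()['moment'])"
```

```text
t: 15.3
eef_pos: [512.9, -153.5, 94.9]
tcp_rot: [3.14, -0.0, 1.64]
ft_force: [4.6, 7.0, -1.1]
opening: 0.419
grip_force: 3.4
[ 1.19563108 -1.04317409 -0.1041935 ]
```

```bash
python3 -m inch '[[[0,0,0],-0.2,0.16],[[0,0,0],-0.2,0.16],[[0,0,0],-0.2,0.16],[[0,0,0],-0.2,0.16],[[0,0,0],0,0.16],[[0,0,0],0,0.16],[[0,0,0],0,0.16],[[0,0,0],0,0.16],[[0,0,0],0,0.16],[[0,0,0],0,0.16]]'; python3 -c "
from h import *;print(env.state()['moment'])"
```

```text
t: 16.55
eef_pos: [512.9, -153.3, 95.0]
tcp_rot: [3.139, -0.002, 1.702]
ft_force: [4.4, 7.0, -0.7]
opening: 0.423
grip_force: 54.8
[ 1.19524559 -0.89269206 -3.34005752]
```

Right cam is on its hard stop (moment -3.3 N·m at tool yaw 97.5°). Now I back off, rise and go to the left cam.

```bash
python3 -m inch '[[[0,0,0],0.75,0.16],[[0,0,0],0.75,0.16],[[0,0,0],0,0.16],[[0,0,-0.3],0,0.16],[[0,0,-0.7],0,0.16],[[0.78,0.02,0],0,0.16],[[0.78,0.02,0],0,0.16],[[0.78,0.02,0],0,0.16],[[0.78,0.02,0],0,0.16],[[0,0,0],-1,0.16]]'
```

```text
t: 17.8
eef_pos: [515.1, 35.7, 154.8]
tcp_rot: [3.141, -0.0, 1.674]
ft_force: [0.5, -0.5, 0.1]
opening: 0.419
grip_force: 0.0
```

```bash
python3 -m inch '[[[0,0,0],-1,0.16],[[0,0,0],-1,0.16],[[0,0,0],-1,0.16],[[0,0,0],-1,0.16],[[0,0,0],-1,0.16],[[0,0,0],-1,0.16],[[0,0,0],-1,0.16],[[0,0,0],-1,0.16],[[0,0,0],-1,0.16],[[0,0,0],-1,0.16]]'
```

```text
t: 19.05
eef_pos: [515.3, 33.1, 154.8]
tcp_rot: [3.142, 0.0, 2.544]
ft_force: [0.9, 0.7, 0.0]
opening: 0.424
grip_force: 0.0
```

```bash
python3 -m inch '[[[0,0,0],-1,0.16],[[0,0,0],-1,0.16],[[0,0,0],-1,0.16],[[0,0,0],-1,0.16],[[0,0,0],-0.8,0.16],[[0,0,0],0,0.16],[[0,0,0],0,0.16],[[0,0,0],0,0.16],[[0,0,0],0,0.16],[[0,0,0],0,0.16]]'
python3 - <<'E'
from h import *
p=look("wrist"); look("top"); 
im=p["pixels"][:,:,::-1]
im=np.clip(im.astype(float)*1.7,0,255).astype(np.uint8)
cv2.imwrite("pics/w3.png",cv2.resize(im,None,fx=1.56,fy=1.56,interpolation=2))
for rc in [(206.5,249),(245.8,249)]: print(rc,at_z(p,rc,109).round(1))
E
```

```text
t: 20.3
eef_pos: [515.3, 33.1, 154.6]
tcp_rot: [-3.142, 0.0, 2.958]
ft_force: [-0.2, -0.7, -0.2]
opening: 0.422
grip_force: 0.0
wrist left_cam_slot 0.88 [212. 262.] [517.5  37.5 109. ]
wrist right_cam_slot 0.59 [247.   2.] [ 510.3 -153.7  109. ]
top cover_flange 0.71 [234. 143.] [441.1 400.6  92. ]
top left_cam_slot 0.23 [238. 361.] [ 413.1 -340.5  109. ]
top right_cam_slot 0.66 [208. 386.] [ 512.8 -429.6  109. ]
top right_cam_slot 0.58 [211. 306.] [ 509.8 -158.5  109. ]
top dust_box 0.81 [180. 273.] [622.1 -53.3   0. ]
top cover 0.73 [175. 274.] [634.6 -55.6  70. ]
(206.5, 249) [511.6  29.4 109. ]
(245.8, 249) [540.6  23.9 109. ]
```

View pics/w3.png

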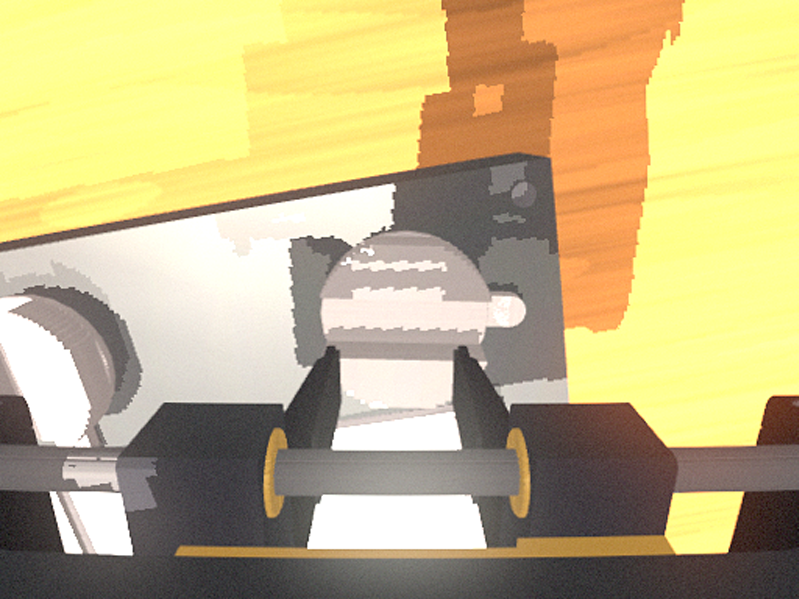

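Left slot is level in the image. Its edges (original scale) are at rows ~191 and ~229.5, and the disc spans cols 206–314. The right slot now points along +x.

```bash
python3 - <<'E'
from h import *
p=eyes.read_camera("wrist"); s=env.state()["eef_pos"]
a=at_z(p,(191,260),109);b=at_z(p,(229.5,260),109);c=(a+b)/2
y=env.state()["tcp_rot"][2]; d=(c-s)[:2]
print(a,b,c,np.linalg.norm(a-b),"tool",(d@[np.cos(y),np.sin(y)])/60,(d@[np.sin(y),-np.cos(y)])/60)
g=p["pixels"][180:250,250:268].mean((1,2)); print(g.round().astype(int).tolist())
E
```

```text
[502.09947406  38.66501606 109.        ] [529.70394248  33.7180241  109.        ] [515.90170827  36.19152008 109.        ] 28.044240165780945 tool -0.0003977969990129467 0.05195935240744057
[106, 106, 106, 107, 123, 134, 144, 147, 146, 146, 147, 146, 145, 143, 143, 144, 144, 144, 145, 144, 144, 143, 144, 144, 144, 145, 146, 143, 144, 142, 126, 110, 104, 104, 105, 105, 107, 107, 106, 102, 92, 92, 93, 93, 93, 95, 96, 95, 94, 95, 110, 150, 147, 147, 146, 147, 146, 147, 146, 147, 147, 146, 147, 146, 147, 147, 147, 147, 147, 147]
```

```bash
python3 -m inch '[[[0,0.04,0.2],0,0.16],[[0,0,0.2],0,0.16],[[0,0,0.15],0,0.16],[[0,0,0.1],0,0.16],[[0,0,0.1],0,0.16],[[0,0,0.1],0,0.16],[[0,0,0.1],0,0.16],[[0,0,0.05],0,0.16],[[0,0,0],0,0.16],[[0,0,0],0,0.16]]'
```

```text
t: 22.3
eef_pos: [515.9, 35.4, 94.8]
tcp_rot: [-3.142, 0.0, 2.958]
ft_force: [-0.4, -0.2, -0.6]
opening: 0.419
grip_force: 0.0
```

```bash
python3 -m inch '[[[0,0,0],0.8,0.16],[[0,0,0],0.8,0.16],[[0,0,0],0.8,0.16],[[0,0,0],0.8,0.16],[[0,0,0],0.8,0.16],[[0,0,0],0.8,0.16],[[0,0,0],0.8,0.16],[[0,0,0],0.8,0.16],[[0,0,0],0.8,0.16],[[0,0,0],0.8,0.16]]'; python3 -c "
from h import *;print(env.state()['moment'])"
```

```text
t: 23.55
eef_pos: [515.4, 35.8, 94.8]
tcp_rot: [-3.141, -0.001, 2.258]
ft_force: [-1.2, 2.5, 0.9]
opening: 0.418
grip_force: 2.4
[0.46775025 0.18541591 0.13714008]
```

```bash
python3 -m inch '[[[0,0,0],0.8,0.16],[[0,0,0],0.8,0.16],[[0,0,0],0.8,0.16],[[0,0,0],0.8,0.16],[[0,0,0],0.8,0.16],[[0,0,0],0.8,0.16],[[0,0,0],0.8,0.16],[[0,0,0],0.8,0.16],[[0,0,0],0,0.16],[[0,0,0],0,0.16]]'; python3 -c "
from h import *;print(env.state()['moment'])"
```

```text
t: 24.8
eef_pos: [515.0, 36.0, 94.8]
tcp_rot: [-3.14, -0.001, 1.702]
ft_force: [-3.6, 4.2, 2.5]
opening: 0.418
grip_force: 2.7
[0.75270673 0.44696511 0.11047021]
```

Yaw is 97.5° and the stop should come near 80.5°.

```bash
python3 -m inch '[[[0,0,0],0.4,0.16],[[0,0,0],0.4,0.16],[[0,0,0],0.4,0.16],[[0,0,0],0.4,0.16],[[0,0,0],0.4,0.16],[[0,0,0],0.2,0.16],[[0,0,0],0.2,0.16],[[0,0,0],0.2,0.16],[[0,0,0],0.2,0.16],[[0,0,0],0,0.16]]'; python3 -c "
from h import *;print(env.state()['moment'])"
```

```text
t: 26.05
eef_pos: [515.1, 36.4, 94.8]
tcp_rot: [-3.14, -0.001, 1.457]
ft_force: [-3.5, 8.4, 2.9]
opening: 0.419
grip_force: 4.2
[1.47026232 0.43695854 0.1580613 ]
```

```bash
python3 -m inch '[[[0,0,0],0.2,0.16],[[0,0,0],0.2,0.16],[[0,0,0],0.2,0.16],[[0,0,0],0,0.16],[[0,0,0],0,0.16],[[0,0,0],0,0.16],[[0,0,0],0,0.16],[[0,0,0],0,0.16],[[0,0,0],0,0.16],[[0,0,0],0,0.16]]'; python3 -c "
from h import *;print(env.state()['moment'])"
```

```text
t: 27.3
eef_pos: [515.1, 36.6, 94.8]
tcp_rot: [-3.141, 0.0, 1.411]
ft_force: [-1.8, 10.9, 2.7]
opening: 0.421
grip_force: 42.6
[1.89561472 0.34367121 2.55493328]
```

Left cam is on its stop too. Now I back off, rise clear and check.

```bash
python3 -m inch '[[[0,0,0],-0.8,0.16],[[0,0,0],-0.8,0.16],[[0,0,0],0,0.16],[[0,0,-0.3],0,0.16],[[0,0,-0.8],0,0.16],[[0,0,-1],0,0.16],[[0,0,-1],0,0.16],[[0,0,-1],0,0.16],[[-1,0,0],0,0.16],[[-1,0,0],0,0.16]]'
```

```text
t: 28.55
eef_pos: [512.4, -85.4, 341.6]
tcp_rot: [3.14, 0.001, 1.544]
ft_force: [1.5, -0.8, -0.0]
opening: 0.419
grip_force: 0.0
```

```bash
python3 -m inch '[[[-1,0,0],0,0.16],[[-1,0,0],0,0.16],[[-1,0,0],0,0.16],[[-0.5,0,0],0,0.16],[[0,0,0],0,0.16],[[0,0,0],0,0.16],[[0,0,0],0,0.16],[[0,0,0],0,0.16],[[0,0,0],0,0.16],[[0,0,0],0,0.16]]'
python3 - <<'E'
from h import *
p=look("wrist"); q=look("scene")
t=eyes.read_camera("top")
a=cv2.resize(p["pixels"],(400,300)); 
b=cv2.resize(q["pixels"][110:290,130:370],(400,300),interpolation=2)
c=cv2.resize(t["pixels"][110:250,190:390],(400,300),interpolation=2)
cv2.imwrite("pics/end.png",np.vstack([np.hstack([a,b]),np.hstack([c,c*0])])[:,:,::-1])
E
```

```text
t: 29.8
eef_pos: [507.1, -294.2, 340.7]
tcp_rot: [3.142, 0.0, 1.545]
ft_force: [-0.4, -0.5, 0.5]
opening: 0.418
grip_force: 0.0
wrist right_cam_slot 0.76 [ 29. 254.] [ 511.1 -153.2  109. ]
wrist dust_box 0.55 [243. 267.] [ 524.6 -467.     0. ]
scene hatch_home 0.32 [163. 284.] [464.1  21.8  70. ]
scene cover_flange 0.92 [171. 239.] [579.2 -61.   92. ]
scene left_cam_slot 0.77 [166. 281.] [512.5  38.3 109. ]
scene right_cam_slot 0.96 [140. 226.] [ 513.4 -151.9  109. ]
scene dust_box 0.6 [197. 232.] [611.  -67.1   0. ]
scene cover 0.81 [192. 229.] [641.8 -51.1  70. ]
```

View pics/end.png

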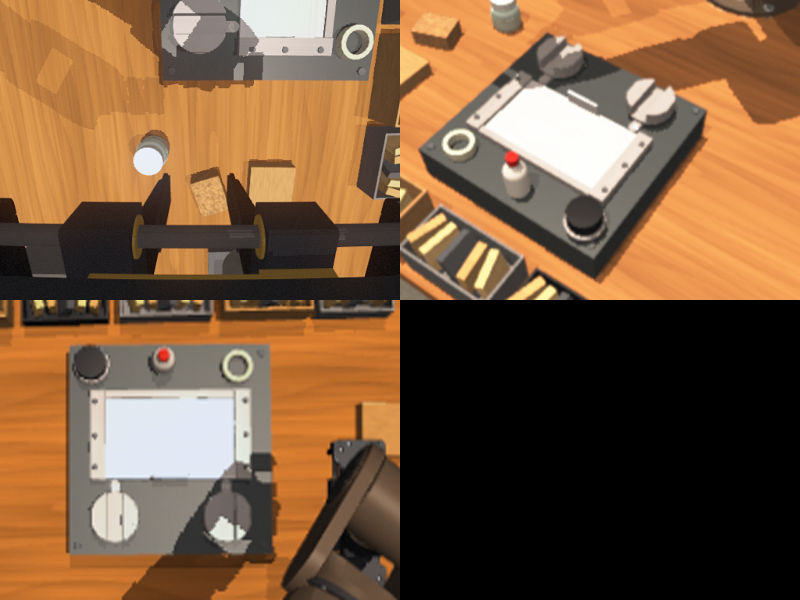

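In the last picture, both tongues point straight at the cover (top view, about (485, 115) and (488, 225)). The cover is against its far stop and the other things stand where they were.

```bash
python3 -c "
from cell import env;print(env.job_done())"
```

```text
the job is handed in; nothing more can be done
None
```

The job is handed in at about 30 s of the 58 s limit: the cover is home on its end stop, and both fasteners were turned by their slots to their stops with the tongues pointing at the cover, other things left in place.

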